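# Fit the right spacer into the rail jig

### The arm

A 6-joint arm with a two-finger parallel gripper is mounted at the origin on a cart in front of the work surface, level with it; the furniture and walls round the work are solid. World frame = base frame: x ahead of the robot, y to its left, z up, the work surface at z = 0. Lengths are in mm, angles in rad, forces in N, time in s.
With the tool pointing down it reaches from about 300 to 1000 mm from the base axis. Payload 5.1 kg.
Tool frame: the origin (TCP) lies at the very end of the fingers, on their centre line; the grasp point (between the pads) lies 19 mm behind it; z points along the fingers, y is the direction in which the jaws open and shut (so a half turn about z gives the same grasp; the last joint's range is limited). The gripper opens to 95 mm and grips with 3 to 60 N. Pads are 20 mm wide; open, the fingers measure 119 mm over their backs; the gripper's body (75 mm by 180 mm) begins 59 mm behind the grasp point.
Start: joints at [-1.239, 0.124, 1.65, -0, 1.367, -0.083], TCP at [261.922, -594.879, 214.656] pointing down, gripper open.
Joint ranges: [-2.61, 2.61], [-1.02, 2.33], [0.03, 2.71], [-1.35, 4.49], [0.32, 2.68], [-2.91, 2.91]. Speed limits (rad/s): [2.57, 2.57, 3.14, 3.14, 3.14, 3.14].

### API

Orientations are given as a unit quaternion [w, x, y, z].
In Python, from workcell import observe, camera, get_calibration, finish_job gives the robot as it stands.
- The arm moves only by the shell command python3 -m pendant 'ROWS'. ROWS is JSON, one flat list of numbers, 5 for each row, row after row: the finger opening in mm, from 0 to 95.1, then the shift along the tool's x, y, z in mm, then the turn about the tool's z in rad. In form: [hand, x, y, z, spin, hand, x, y, z, spin, ...]. A call has 1 to 8 rows; each row is the pose to reach, as a shift and turn from the pose commanded when the call began, along the tool's axes at that moment; what a row does not reach only later rows make up. A row lasts 1/8 s, in which the tool goes at most 62.5 mm and 10.7 degrees, less where a joint would pass 70% of its speed; a pose out of reach is approached as far as the arm can. A call with a gripper value outside its range is refused whole. The fingers move at their own pace and stop on an object; the grip force is fixed at half the most. Time passes only in rows, so rows that repeat a pose let the fingers close. It gives the time, the measured TCP pose, the force and the opening at its end, in the units of the state.
- observe(): the state, without advancing time (a new reading comes with each control period).
- camera(name): name is "side" or "top" or "wrist"; returns the picture (400x640x3 uint8, blue, green, red); there is no depth.
- get_calibration(name): a dict with "camera_matrix" (3x3 intrinsics, pixels), "extrinsics" (4x4, takes a point from camera to world coordinates); the wrist camera has in their place "mount" (4x4, takes a point from camera to tool coordinates, whose origin is the TCP and whose axes are the flange's). Camera axes: x right, y down, z forward; pixel columns grow to the right and rows downward; lengths in mm; the calibration is good to about 2 mm. A picture is of the moment at which its call begins: read the wrist's pose just before it. get_calibration takes no time and is no camera call.
- finish_job(): hands the job in, once; it reports no verdict.
The state is a dict: "time_s": time; "joint_pos": joint angles; "joint_velocities": joint speeds; "tau": joint torques, N m; "tcp_pos": TCP position; "tcp_rot": TCP orientation; "wrist_force": force on the tool from outside, world axes, zero at the start; "ft_torque": the same for the moment, N m; "width": opening from 0.0 (shut) to 1.0 (fully open).
Only numpy, scipy, OpenCV 4.12 (cv2) and the standard library are available. Lean on these libraries where they do the work, as an engineer would, in place of code of your own. Each camera call takes 0.05 s, during which the arm holds its last target.

### The job

The carriage of the spacing jig has been locked and the gap between it and the jaw must be packed with the thickest of the three blue spacers that goes in without forcing; trying them in the gap shows which. Leave that one standing fully home on the gap's floor, upright, with the jaw's spring catch pressed in by it. Leave the other two spacers standing upright in the grey tray, and do not disturb the bottles and the canister.

Things in the scene. Friction and masses are not known exactly. Their poses are not given: they have to be found in the camera images.
- jig: Spacing jig fixed to the table: aluminium base plate 100 x 160 mm, 8 mm thick (origin at its underside's centre), with a dark steel jaw and a grey carriage facing each other across a gap. The carriage is locked at one of three stations, unmovable, so that the gap is 3.5 mm wider than one of the three spacers; which one is not told and differs from start to start.
- pocket (a point): Foot of the jaw's face, mid-length, on the gap's floor (the plate's top, z = 8 mm). Its y points out of the jaw's face, square across the gap to the carriage; x along the gap; z up. Jaw and carriage are 76 mm long in x and 20 mm high above the floor (a disc on the carriage 24), smooth, with lead-ins (2.5 wide, 5 deep) at the gap's top edges. Lips 6 mm high bound the gap at x = +/-41 mm.
- catch (a joint): Spring catch, a smooth brass nose 18 mm wide in the jaw's face at x = 0, sloping on top, furthest out 5 mm above the gap's floor. 0 = standing 5.5 mm out into the gap; grows as it is pressed into the jaw, 0.0055 = flush; takes 2.5 to 4 N. A spacer coming down pushes it in. The right spacer keeps it pressed 2 mm or more; one too thin is pushed away by it.
- tray_floor (a point): Centre of the inner floor (5 mm above the table) of the fixed grey open tray, 100 mm in its x, 260 mm in its y over the outside, 5 mm walls, rim 9 mm above this floor. The spacers stand in it side by side about 80 mm apart along its y. z is up.
- thin (a point): Centre of the thin spacer, a blue plastic block standing upright: 20 mm thick (its y), 70 mm long (its x), 84 mm high (its z, up), 110 g nominal. Marked by one white band round its head; the three spacers are otherwise alike. Grip it across its thickness, above the lower 25 mm, which go into the gap.
- medium (a point): Centre of the medium spacer, a blue plastic block standing upright: 27 mm thick (its y), 70 mm long (its x), 84 mm high (its z, up), 148 g nominal. Marked by two white bands round its head; the three spacers are otherwise alike. Grip it across its thickness, above the lower 25 mm, which go into the gap.
- thick (a point): Centre of the thick spacer, a blue plastic block standing upright: 34 mm thick (its y), 70 mm long (its x), 84 mm high (its z, up), 187 g nominal. Marked by three white bands round its head; the three spacers are otherwise alike. Grip it across its thickness, above the lower 25 mm, which go into the gap.
- canister: Bystander: clear objective canister with a black cap, 51 mm across, 71 mm high, loose, standing on the table; origin at the centre of its underside. To be left alone.
- oil: Bystander: amber dropper bottle, 30 mm across, 86 mm high, loose, standing on the table; origin at the centre of its underside. To be left alone.
- cleaner: Bystander: white spray bottle with a blue cap, 35 mm across, 120 mm high, loose, standing on the table; origin at the centre of its underside. To be left alone.

How it is judged:
By the outcome, as a careful person would: the job done as asked, in the order asked, and still so for the second after the job is handed in, with the robot touching nothing.
It also fails if it takes over 72 s, if anything falls off the work surface, if the arm or the gripper's body presses on something with over 40 N, if the wrist force passes 120 N, or if a joint passes its speed limit or range.

## Working session

There is one attempt and no reset: what is moved stays moved. The work goes in short steps, Python scripts to look and compute and a shell command to move; the robot and the scene stay as the last step left them, time stands still between calls to the robot, and variables do not carry over. Pictures are saved under pics/ and viewed, and the job is handed in when it is done.

```bash
mkdir -p pics; ls
python3 - <<'E'
from workcell import observe,camera,get_calibration
import cv2,numpy as np
np.set_printoptions(precision=4,suppress=True)
s=observe();print(s)
for n in("top","side"):
    cv2.imwrite(f"pics/{n}0.png",camera(n));c=get_calibration(n);print(n,c)
print(get_calibration("wrist"))
E
```

```text
pics
{'time_s': 0.0, 'joint_pos': array([-1.2386,  0.1245,  1.6517, -0.    ,  1.3675, -0.0826]), 'joint_velocities': array([-0.0002, -0.0007,  0.0004,  0.0014,  0.0012,  0.0007]), 'tau': array([  0.0016, -41.76  , -35.9928,   0.0777,   0.0492,  -0.0001]), 'tcp_pos': array([ 261.7215, -594.2936,  213.4034]), 'tcp_rot': array([-0.001 ,  0.9786,  0.2059, -0.0001]), 'wrist_force': array([-0.03  , -0.0573, -0.2257]), 'ft_torque': array([-0.0057,  0.0328, -0.0112]), 'width': 1.0028176181970887}
top {'camera_matrix': array([[445.4031,   0.    , 319.3472],
       [  0.    , 445.4031, 201.8662],
       [  0.    ,   0.    ,   1.    ]]), 'extrinsics': array([[   0.0152,   -0.9891,    0.1464,  335.7816],
       [  -0.9999,   -0.0147,    0.0046,  120.9715],
       [  -0.0024,   -0.1465,   -0.9892, 1418.8903],
       [   0.    ,    0.    ,    0.    ,    1.    ]])}
side {'camera_matrix': array([[520.18  ,   0.    , 324.2387],
       [  0.    , 520.18  , 196.8798],
       [  0.    ,   0.    ,   1.    ]]), 'extrinsics': array([[  -0.3841,   -0.614 ,    0.6895, -362.197 ],
       [  -0.9233,    0.2487,   -0.2928,  505.422 ],
       [   0.0083,   -0.7491,   -0.6624,  901.6604],
       [   0.    ,    0.    ,    0.    ,    1.    ]])}
{'camera_matrix': array([[319.0526,   0.    , 317.6143],
       [  0.    , 319.0526, 199.319 ],
       [  0.    ,   0.    ,   1.    ]]), 'mount': array([[  -0.0004,   -0.9634,   -0.268 ,   75.7475],
       [   1.    ,   -0.0005,    0.0001,    0.2724],
       [  -0.0002,   -0.268 ,    0.9634, -171.0553],
       [   0.    ,    0.    ,    0.    ,    1.    ]])}
```

View pics/top0.png

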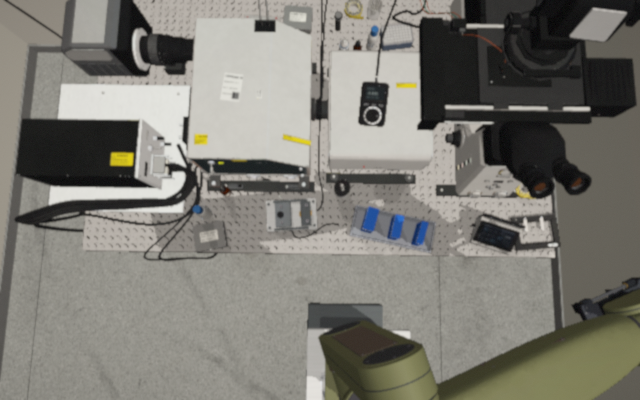

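View pics/side0.png

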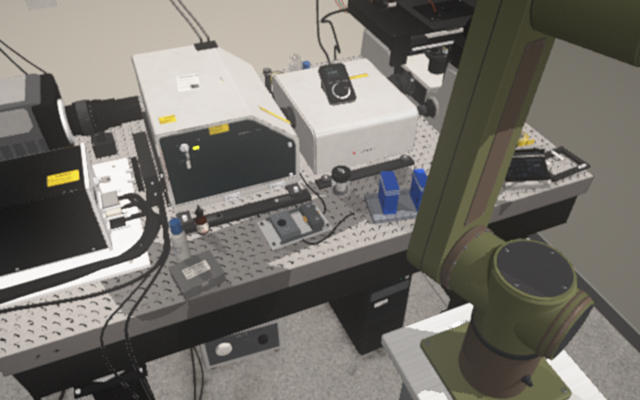

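The top view shows the tray near (392,228) with three spacers at (370,219), (396,227) and (421,232), the jig at (290,215) and the canister at (342,187). The side view shows the bottles near (178,230) and (201,220). I'll zoom in.

```bash
python3 - <<'E'
import cv2
a=cv2.imread('pics/top0.png');cv2.imwrite('pics/top0z.png',cv2.resize(a[160:270,180:450],None,fx=2.9,fy=2.9,interpolation=3))
a=cv2.imread('pics/side0.png');cv2.imwrite('pics/side0z.png',cv2.resize(a[150:270,160:430],None,fx=2.9,fy=2.9,interpolation=3))
E
cat > h.py <<'E'
import numpy as np
from workcell import *
from scipy.spatial.transform import Rotation as R
def ray(c,E,u,v):
    d=np.linalg.inv(c)@np.array([u,v,1.]);return E[:3,3],E[:3,:3]@d
def onz(n,u,v,z,pose=None):
    k=get_calibration(n);E=k['extrinsics'] if n!='wrist' else pose@k['mount']
    o,d=ray(k['camera_matrix'],E,u,v);return o+d*(z-o[2])/d[2]
def pose(s):
    T=np.eye(4);w,x,y,z=s['tcp_rot'];T[:3,:3]=R.from_quat([x,y,z,w]).as_matrix();T[:3,3]=s['tcp_pos'];return T
def proj(n,P,pose=None):
    k=get_calibration(n);E=k['extrinsics'] if n!='wrist' else pose@k['mount']
    q=np.linalg.inv(E)@np.append(P,1);q=k['camera_matrix']@q[:3];return q[:2]/q[2]
E
python3 - <<'E'
from h import *
for n,u,v,z in[("top",370,219,88),("top",396,227,88),("top",421,232,88),("top",290,215,20),("top",342,187,40)]:print(onz(n,u,v,z).round())
print(pose(observe()).round(3))
E
```

```text
[483. -26.  88.]
[ 460. -103.   88.]
[ 446. -178.   88.]
[500. 220.  20.]
[588.  57.  40.]
[[ 9.15000e-01  4.03000e-01 -1.00000e-03  2.61729e+02]
 [ 4.03000e-01 -9.15000e-01  2.00000e-03 -5.94337e+02]
 [ 0.00000e+00 -2.00000e-03 -1.00000e+00  2.13502e+02]
 [ 0.00000e+00  0.00000e+00  0.00000e+00  1.00000e+00]]
```

View pics/top0z.png

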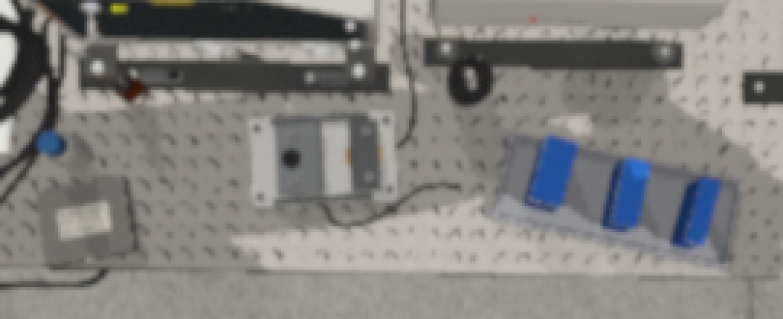

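View pics/side0z.png

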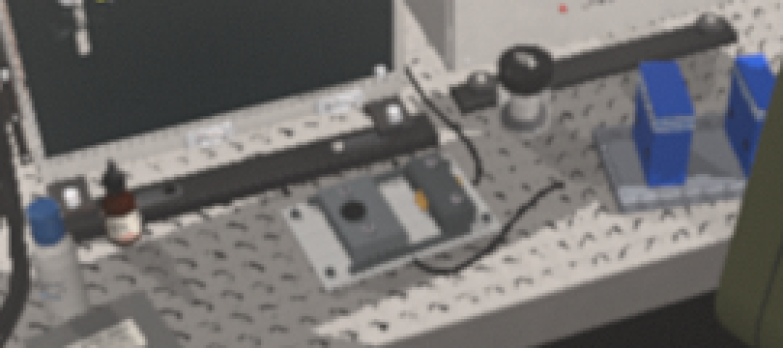

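Run:
```python
from h import *
for u,v,z in[(540,188,250),(572,183,250),(490,235,0),(540,250,40)]:print(onz("top",u,v,z).round())
```

```text
[ 555. -460.  250.]
[ 570. -546.  250.]
[ 447. -417.    0.]
[ 400. -554.   40.]
```

```bash
python3 -m pendant '[95,48,-46,-5,0.08, 95,96,-92,-10,0.16, 95,144,-138,-15,0.24, 95,191,-184,-20,0.33, 95,239,-230,-25,0.41, 95,287,-276,-30,0.49, 95,334,-322,-33,0.57, 95,382,-369,-36,0.654]'
python3 - <<'E'
from h import *
import cv2
s=observe();print(pose(s).round(3),s['time_s'])
cv2.imwrite('pics/w1.png',camera('wrist'))
E
```

```text
time_s: 1.1
tcp_pos: [450.9, -131.2, 249.0]
tcp_rot: [0.0, 0.993, -0.121, 0.0]
wrist_force: [1.2, -1.6, 0.6]
width: 0.998
[[ 9.71000e-01 -2.40000e-01  0.00000e+00  4.50943e+02]
 [-2.40000e-01 -9.71000e-01 -0.00000e+00 -1.31216e+02]
 [ 0.00000e+00  0.00000e+00 -1.00000e+00  2.49025e+02]
 [ 0.00000e+00  0.00000e+00  0.00000e+00  1.00000e+00]] 1.1
```

View pics/w1.png

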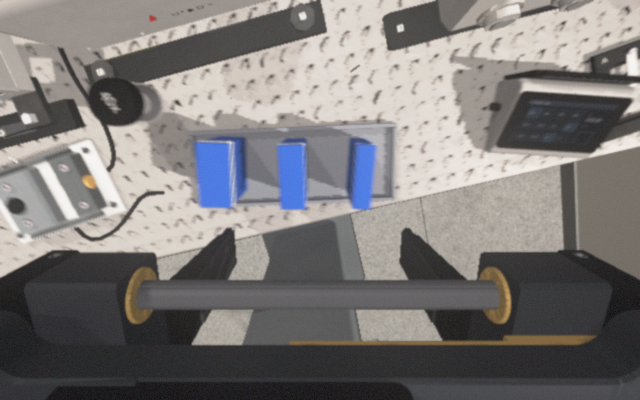

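The wrist view shows three spacers, thick (218,172), medium (292,173) and thin (362,173), with the jig at left (60,190). The arm was still lagging its target. I'll let it settle, then go over the jig to measure the gap.

```bash
python3 -m pendant '[95,0,0,0,0, 95,0,0,0,0]'
cat >> h.py <<'E'
import cv2
def blue(n,fn):
    s=observe();T=pose(s);im=camera(n);cv2.imwrite(fn,im)
    hsv=cv2.cvtColor(im,cv2.COLOR_BGR2HSV)
    return s,T,im,hsv
E
python3 - <<'E'
from h import *
s,T,im,hsv=blue('wrist','pics/w2.png')
print(T.round(3).tolist(),s['time_s'],s['wrist_force'])
cv2.imwrite('pics/w2z.png',cv2.resize(im[100:240,170:430],None,fx=3,fy=3,interpolation=3))
E
```

```text
time_s: 1.4
tcp_pos: [450.3, -133.9, 248.7]
tcp_rot: [0.0, 0.993, -0.12, -0.0]
wrist_force: [0.4, -0.3, -0.1]
width: 0.998
[[0.971, -0.237, -0.001, 450.347], [-0.237, -0.971, -0.0, -133.895], [-0.001, 0.0, -1.0, 248.719], [0.0, 0.0, 0.0, 1.0]] 1.4 [ 0.4230918  -0.27087703 -0.12680949]
```

View pics/w2z.png

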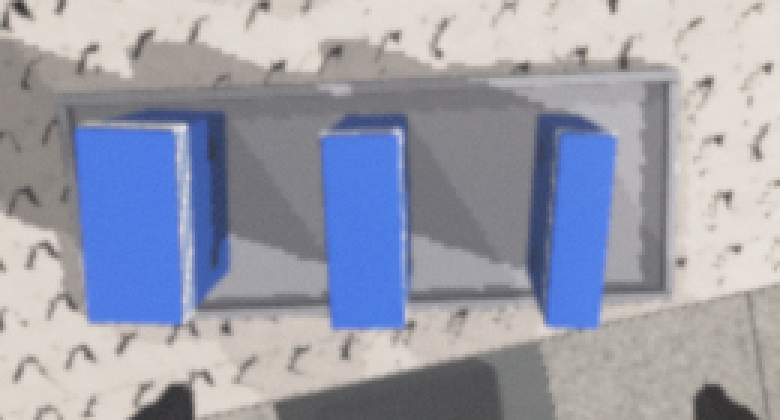

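Top faces are brighter blue than the sides; thick, medium, thin go left to right, with slightly differing yaws. I'll measure the top faces at z=89.

```bash
cat >> h.py <<'E'
def tops(im,T,ztop,n='wrist',vmin=190,amin=300,verbose=True):
    hsv=cv2.cvtColor(im,cv2.COLOR_BGR2HSV)
    m=cv2.inRange(hsv,(100,100,vmin),(130,255,255))
    m=cv2.morphologyEx(m,cv2.MORPH_OPEN,np.ones((3,3)))
    cs,_=cv2.findContours(m,0,2); out=[]
    for c in cs:
        if cv2.contourArea(c)<amin: continue
        P=np.array([onz(n,u,v,ztop,T)[:2] for u,v in c[:,0]+0.0],np.float32)
        (cx,cy),(w,h),a=cv2.minAreaRect(P)
        if w<h: w,h=h,w;a+=90
        a=(a+90)%180-90
        out.append((cx,cy,w,h,a)); 
        if verbose: print('px',cv2.minAreaRect(c)[0],'ctr',round(cx,1),round(cy,1),'LxW',round(w,1),round(h,1),'long-axis deg',round(a,2))
    return out
E
python3 - <<'E'
from h import *
im=cv2.imread('pics/w2.png');T=pose(observe())
h=cv2.cvtColor(im,cv2.COLOR_BGR2HSV);print(h[172,[200,216,230,236,240]])
tops(im,T,89)
E
```

```text
[[111 168 225]
 [111 166 227]
 [113  38 209]
 [112 157 172]
 [112 133 130]]
px (363.2896728515625, 176.52415466308594) ctr 446.4 -183.0 LxW 68.5 18.8 long-axis deg -16.38
px (291.0, 177.0) ctr 464.0 -109.2 LxW 68.8 27.1 long-axis deg -13.82
px (213.02613830566406, 174.97076416015625) ctr 485.8 -29.8 LxW 68.9 34.3 long-axis deg -15.88
```

```bash
python3 -m pendant '[95,-5,-58,5,-0.04, 95,-10,-116,10,-0.08, 95,-16,-174,20,-0.12, 95,-22,-232,30,-0.16, 95,-28,-290,40,-0.2, 95,-33,-347,40,-0.24, 95,-33,-347,40,-0.24, 95,-33,-347,40,-0.24]';  python3 - <<'E'
from h import *
s,T,im,hsv=blue('wrist','pics/w3.png')
print(T.round(4).tolist(),s['time_s'],s['wrist_force'])
np.save('T3.npy',T)
E
```

```text
time_s: 2.45
tcp_pos: [501.3, 210.2, 208.7]
tcp_rot: [0.0, 1.0, -0.001, -0.0]
wrist_force: [-0.2, -0.3, -1.1]
width: 1.0
[[1.0, -0.0011, -0.0008, 501.2698], [-0.0011, -1.0, -0.0008, 210.2349], [-0.0008, 0.0008, -1.0, 208.7344], [0.0, 0.0, 0.0, 1.0]] 2.45 [-0.21932619 -0.3302882  -1.09542393]
```

View pics/w3.png

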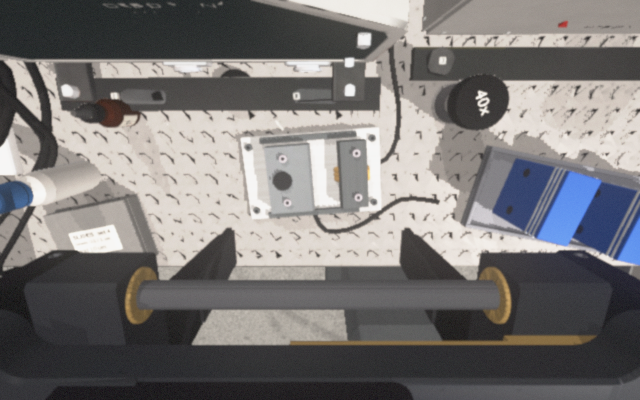

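Run:
```python
import cv2
im=cv2.imread('pics/w3.png')
cv2.imwrite('pics/w3z.png',cv2.resize(im[118:228,235:390],None,fx=5,fy=5,interpolation=3))
```

```text
(no output)
```

View pics/w3z.png

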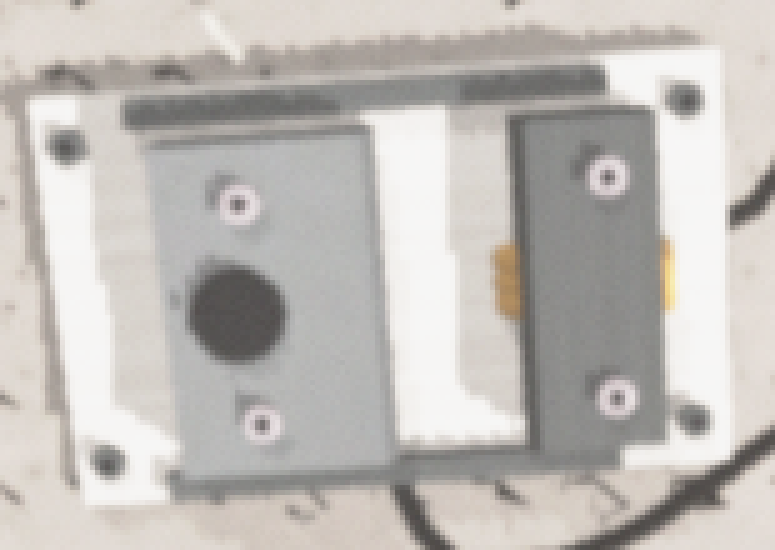

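Run:
```python
from h import *
T=np.load('T3.npy')
f=lambda x,y,z:onz('wrist',235+x/5-.4,118+y/5-.4,z,T).round(1)
print('plate corners',f(28,98,8),f(718,48,8),f(735,468,8),f(85,505,8))
print('jaw face top',f(512,118,26),f(530,450,26),'carr',f(370,125,26),f(392,465,26))
print('center',f(452,285,26), 'catch',f(508,282,13))
```

```text
plate corners [547.7 298.6   8. ] [558.7 140.9   8. ] [458.4 131.7   8. ] [449.1 291.2   8. ]
jaw face top [544.7 188.6  26. ] [468.6 183.3  26. ] carr [543.2 219.7  26. ] [465.  215.3  26. ]
center [507.5 201.6  26. ] catch [505.6 188.2  13. ]
```

```bash
python3 -m pendant '[95,5,5,40,-0.03, 95,10,9,79,-0.068, 95,10,9,79,-0.068, 95,10,9,79,-0.068]';  python3 - <<'E'
from h import *
s,T,im,hsv=blue('wrist','pics/w4.png')
print(T.round(4).tolist(),s['time_s'],s['wrist_force'])
np.save('T4.npy',T)
cv2.imwrite('pics/w4z.png',cv2.resize(im[90:250,220:420],None,fx=4,fy=3.75,interpolation=3))
E
```

```text
time_s: 3.0
tcp_pos: [511.8, 202.0, 131.8]
tcp_rot: [-0.0, 0.999, 0.033, 0.001]
wrist_force: [0.2, -0.7, 0.4]
width: 0.999
[[0.9978, 0.0664, 0.0019, 511.8489], [0.0664, -0.9978, 0.0006, 201.9542], [0.0019, -0.0005, -1.0, 131.7524], [0.0, 0.0, 0.0, 1.0]] 3.0 [ 0.24750304 -0.68904543  0.37107941]
```

View pics/w4z.png

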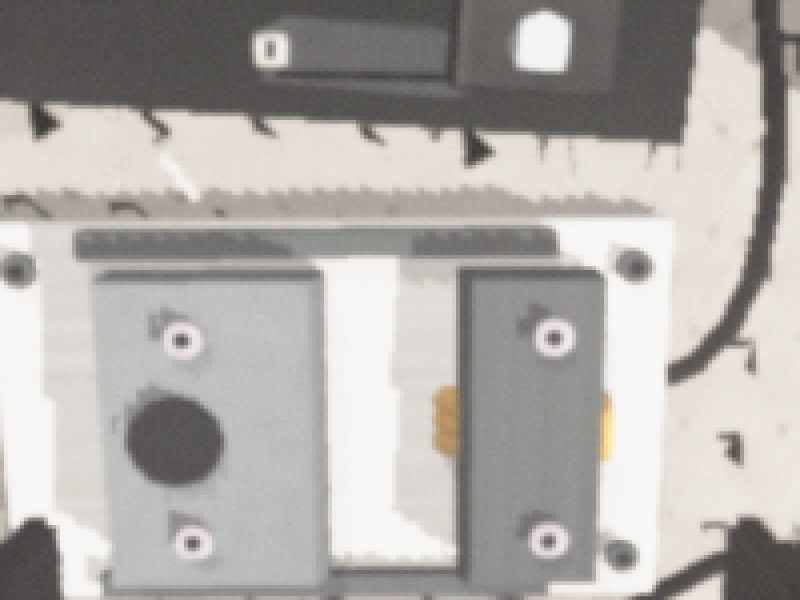

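The gap is now square in view. Its carriage edge is near zoom x=322-328, the jaw edge near 458-470, and the brass catch at (445,420). I'll take subpixel edges from row profiles.

Run:
```python
from h import *
T=np.load('T4.npy');im=cv2.imread('pics/w4.png');g=cv2.cvtColor(im,cv2.COLOR_BGR2GRAY).astype(float)
for r0,r1 in((166,176),(176,186),(216,226)):
    p=g[r0:r1].mean(0);print(r0,'carr',p[295:308].astype(int),'jaw',p[328:344].astype(int))
# column profiles for x extent of jaw
print('jaw col',g[:,345:365].mean(1)[155:170].astype(int),g[:,345:365].mean(1)[238:250].astype(int))
```

```text
166 carr [189 186 176 169 165 173 220 240 244 245 246 246 246] jaw [221 220 220 220 220 208 148 103  98 108 133 144 147 145 145 146]
176 carr [190 187 179 171 166 170 211 239 243 243 243 244 246] jaw [218 218 219 218 218 205 146 103  97 109 134 144 145 145 146 147]
216 carr [188 188 186 179 171 166 168 210 238 242 243 244 245] jaw [215 216 215 215 210 179 127 100 102 119 137 144 146 145 147 147]
jaw col [149 149 151 170 192 181 132 102 104 121 141 147 147 147 147] [156 143 141 142 144 145 147 165 176 176 173 177]
```

Run:
```python
from h import *
T=np.load('T4.npy')
iT=np.linalg.inv(T)
def P(u,v,z): return onz('wrist',u,v,z,T)
for v,c28,c8,j8,j28 in((171,297.3,300.8,333.8,337.8),(221,298.6,301.8,333.3,337.3)):
    A=[P(c28,v,28),P(c8,v,8),P(j8,v,8),P(j28,v,28)]
    print([a.round(1).tolist() for a in A])
    print('gap z8',np.linalg.norm(A[1]-A[2]),'gap z28-5',np.linalg.norm(A[0]-A[3])-5)
print('jaw ends', P(355,159.5,28)[:2],P(355,161,23)[:2],P(355,244.5,28)[:2])
```

```text
[[535.9, 221.2, 28.0], [532.4, 219.0, 8.0], [534.4, 188.1, 8.0], [538.2, 185.9, 28.0]]
gap z8 30.891008199263172 gap z28-5 30.340983318393796
[[489.9, 217.7, 28.0], [483.0, 215.4, 8.0], [485.1, 184.7, 8.0], [492.2, 182.5, 28.0]]
gap z8 30.786404996063737 gap z28-5 30.25857237166914
jaw ends [549.23665773 171.90744424] [547.22672202 171.14566684] [470.2717797  164.20659064]
```

```bash
python3 - <<'E'
from h import *
T=np.load('T4.npy')
P=lambda u,v,z:onz('wrist',u,v,z,T).round(1)
print('jaw ends',P(355,164.6,28),P(355,244.5,28),'catch',P(331,201.5,13))
for z in(150,200,250):print('box front top',onz('top',250,160,z).round(),onz('top',250,172,z).round())
# side view: box front face lower/upper
o=[(get_calibration(n)['camera_matrix'],get_calibration(n)['extrinsics']) for n in('top','side')]
def tri(a,b):
    (p,d),(q,e)=ray(*o[0],*a),ray(*o[1],*b)
    s=np.linalg.lstsq(np.c_[d,-e],q-p,rcond=None)[0];return (p+d*s[0]+q+e*s[1])/2
print('box corner',tri((310,163),(295,137)).round(), tri((190,161),(150,123)).round())
E
python3 -m pendant '[60,-11,50,-15,0.05, 60,-22,101,-20,0.1, 60,-34,153,-20,0.15, 60,-45,205,-20,0.2, 60,-57,256,-20,0.25, 60,-68,307,-10,0.308, 60,-68,307,20,0.308, 60,-68,307,20,0.308]'
python3 - <<'E'
from h import *
s,T,im,hsv=blue('wrist','pics/w5.png')
print(T.round(4).tolist(),s['time_s'],s['wrist_force']);np.save('T5.npy',T)
tops(im,T,89)
E
```

```text
jaw ends [544.8 171.5  28. ] [470.3 164.2  28. ] catch [506.1 188.8  13. ]
box front top [644. 331. 150.] [608. 330. 150.]
box front top [632. 323. 200.] [598. 322. 200.]
box front top [620. 315. 250.] [587. 314. 250.]
box corner [636. 158. 164.] [607. 474. 298.]
time_s: 4.05
tcp_pos: [463.3, -108.6, 110.0]
tcp_rot: [-0.0, 0.993, -0.12, -0.001]
wrist_force: [0.6, -0.3, -0.2]
width: 0.628
[[0.9711, -0.2385, -0.0015, 463.3238], [-0.2385, -0.9711, 0.0006, -108.5946], [-0.0016, -0.0002, -1.0, 109.9571], [0.0, 0.0, 0.0, 1.0]] 4.05 [ 0.62551635 -0.27599281 -0.15506519]
px (317.5, 254.0) ctr 448.5 -105.1 LxW 35.8 25.9 long-axis deg -13.82
px (189.53846740722656, 239.69232177734375) ctr 478.4 -27.2 LxW 34.7 19.9 long-axis deg 68.3
px (316.5, 191.0) ctr 490.4 -114.7 LxW 25.5 14.1 long-axis deg 76.18
px (436.3648681640625, 225.31080627441406) ctr 449.0 -183.5 LxW 63.1 18.6 long-axis deg -16.46
```

View pics/w5.png

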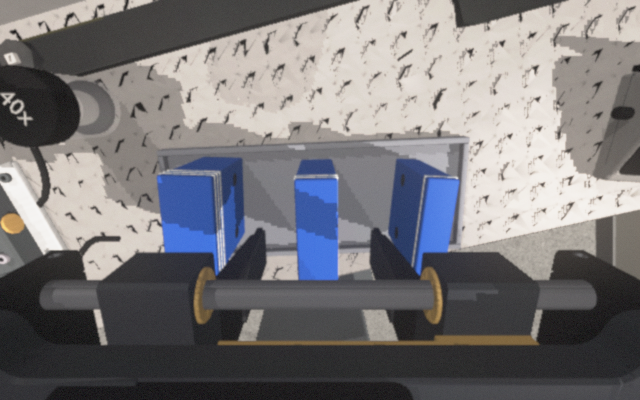

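The medium spacer is centred between the fingers (column 317), aligned with them, and the fingers clear its neighbours. I'll descend and grip.

```bash
python3 -m pendant '[60,0,0,33,0, 60,0,0,65,0, 60,0,0,65,0, 0,0,0,65,0, 0,0,0,65,0, 0,0,0,65,0, 0,0,0,65,0, 0,0,0,65,0]'; python3 -m pendant '[0,0,0,-15,0, 0,0,0,-30,0, 0,0,0,-70,0, 0,0,0,-130,0,0,0,0,-130,0,0,0,0,-130,0]';python3 - <<'E'
from h import *
s,T,im,hsv=blue('wrist','pics/w6.png')
print(T.round(4).tolist(),s['time_s'],s['wrist_force']);np.save('T6.npy',T)
tops(im,T,s['tcp_pos'][2]+44)
E
```

```text
time_s: 5.1
tcp_pos: [464.6, -108.4, 45.8]
tcp_rot: [0.0, 0.993, -0.119, 0.0]
wrist_force: [-1.4, -0.2, 4.7]
width: 0.285
time_s: 5.85
tcp_pos: [464.0, -108.2, 175.4]
tcp_rot: [0.0, 0.993, -0.119, 0.0]
wrist_force: [-0.6, -0.1, -1.7]
width: 0.284
[[0.9715, -0.2369, 0.0005, 464.0164], [-0.2369, -0.9715, -0.0001, -108.1784], [0.0005, 0.0, -1.0, 175.4439], [0.0, 0.0, 0.0, 1.0]] 5.85 [-0.64305199 -0.11186456 -1.69585351]
px (319.5, 325.5) ctr 444.0 -104.2 LxW 24.9 14.6 long-axis deg 76.26
px (220.95526123046875, 226.61819458007812) ctr 501.3 -75.3 LxW 16.7 11.8 long-axis deg 73.8
px (408.8980712890625, 202.4877166748047) ctr 492.5 -154.0 LxW 34.1 9.2 long-axis deg -16.54
```

View pics/w6.png

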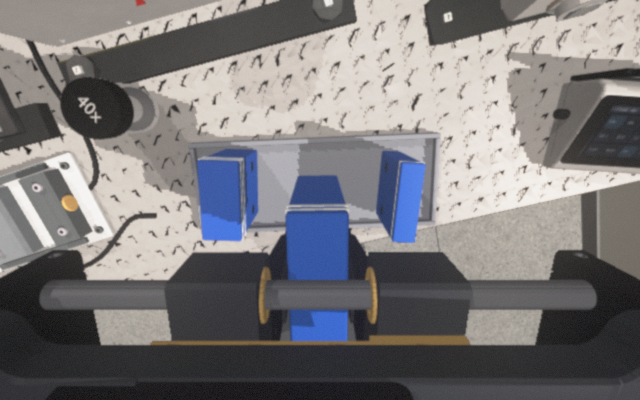

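Medium is held upright: opening 27 mm, weight about 1.7 N, centred on column 317.8, which confirms the camera mount laterally. Next I'll work out the move to the gap.

Run:
```python
from h import *
T=np.load('T6.npy');im=cv2.imread('pics/w6.png').astype(int)
print(im[170:215,318,0].tolist())
zt=218.6;iT=np.linalg.inv(T)
for v in(207,209,211):
    print(v,(iT@np.append(onz('wrist',318,v,zt,T),1))[:3].round(1))
zb=134.6
for v in(176,178):
    print(v,(iT@np.append(onz('wrist',318,v,zb,T),1))[:3].round(1))
d=np.array([505.2,201.5])-T[:2,3];print(d,T[:2,:2].T@d)
```

```text
[131, 129, 131, 132, 129, 127, 123, 122, 121, 124, 119, 122, 122, 122, 124, 123, 121, 123, 122, 124, 124, 119, 121, 123, 122, 120, 124, 122, 122, 121, 120, 121, 122, 124, 136, 157, 164, 144, 146, 152, 140, 125, 127, 145, 157]
207 [ 37.    0.2 -43.1]
209 [ 36.1   0.2 -43.1]
211 [ 35.2   0.2 -43.1]
176 [33.3  0.3 40.9]
178 [31.9  0.3 40.9]
[ 41.18356487 309.67836987] [ -33.36126202 -310.61842239]
```

```bash
python3 -m pendant '[0,-5,-50,0,-0.05, 0,-11,-104,0,-0.1, 0,-17,-156,0,-0.15, 0,-22,-208,0,-0.2, 0,-28,-260,0,-0.25, 0,-33,-311,0,-0.31, 0,-33,-311,40,-0.31, 0,-33,-311,75,-0.31]'; python3 -m pendant '[0,0,0,0,0, 0,0,0,0,0]';python3 - <<'E'
from h import *
s,T,im,hsv=blue('wrist','pics/w7.png')
print(T.round(4).tolist(),s['time_s'],s['wrist_force']);np.save('T7.npy',T)
cv2.imwrite('pics/s7.png',camera('side')[120:270,200:400].repeat(4,0).repeat(4,1))
d=np.array([505.2,201.5])-T[:2,3];print(T[:2,:2].T@d, np.degrees(np.arctan2(T[1,0],T[0,0])))
E
```

```text
time_s: 6.9
tcp_pos: [504.1, 202.2, 96.8]
tcp_rot: [0.001, 0.999, 0.036, -0.002]
wrist_force: [-0.2, -0.1, -1.3]
width: 0.281
time_s: 7.15
tcp_pos: [505.9, 201.6, 100.3]
tcp_rot: [0.0, 0.999, 0.035, -0.0]
wrist_force: [1.3, 0.3, -1.8]
width: 0.287
[[0.9975, 0.0704, -0.0003, 505.9037], [0.0704, -0.9975, -0.0001, 201.6075], [-0.0003, 0.0, -1.0, 100.3094], [0.0, 0.0, 0.0, 1.0]] 7.15 [ 1.34737196  0.29412852 -1.75364616]
[-0.70949065  0.05771293] 4.0380082429147945
```

View pics/w7.png

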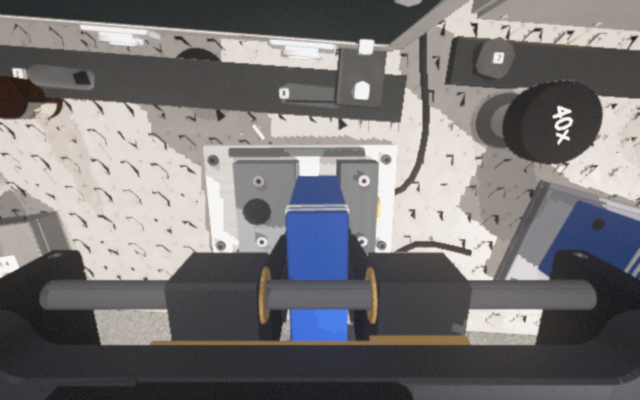

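View pics/s7.png

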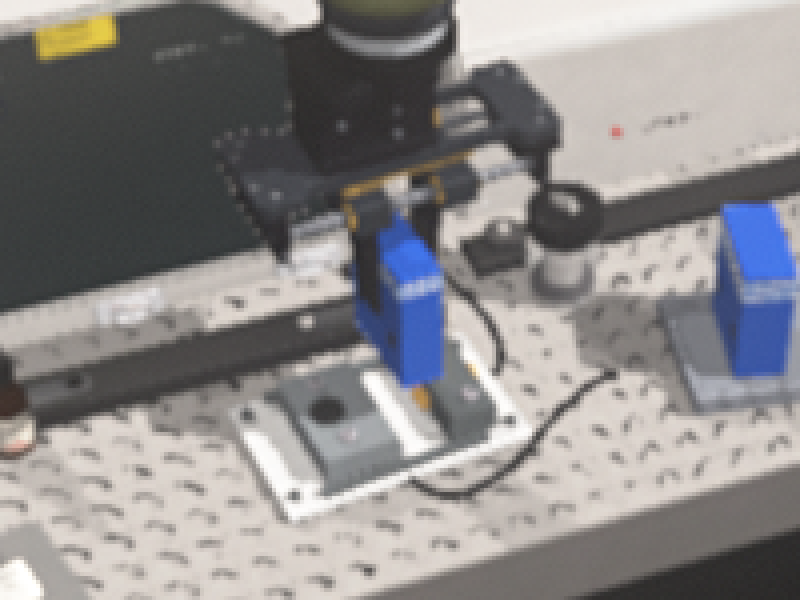

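The spacer is over the gap (gap between about columns 298 and 338, spacer foot 297-340 at row 177, nearer to the camera). I'll descend in small steps, watching the force.

```bash
python3 -m pendant '[0,0,0,12,0, 0,0,0,24,0, 0,0,0,30,0, 0,0,0,34,0, 0,0,0,38,0,0,0,0,38,0]'; python3 -c "
from h import *
print(observe()['wrist_force'],observe()['ft_torque'])"
```

```text
time_s: 8.0
tcp_pos: [505.7, 201.7, 61.9]
tcp_rot: [0.0, 0.999, 0.035, -0.0]
wrist_force: [-0.9, 0.8, -1.4]
width: 0.285
[-0.9306974   0.84024197 -1.36202197] [ 0.0560298   0.05110101 -0.02874012]
```

```bash
python3 -m pendant '[0,0,0,3,0, 0,0,0,6,0, 0,0,0,9,0, 0,0,0,11,0, 0,0,0,12,0,0,0,0,12,0]'; python3 -c "
from h import *
print(observe()['wrist_force'],observe()['ft_torque'])"
```

```text
time_s: 8.75
tcp_pos: [505.2, 201.7, 49.5]
tcp_rot: [0.0, 0.999, 0.035, -0.001]
wrist_force: [-0.7, 3.9, -2.8]
width: 0.285
[-0.67445257  3.90824657 -2.83857877] [ 0.76077934  0.19727433 -0.05624021]
```

The catch pushes sideways with about 4 N, as expected. I'll lower the last millimetres to the floor.

```bash
python3 -m pendant '[0,0,0,0.7,0, 0,0,0,1.2,0, 0,0,0,1.2,0]'; python3 -m pendant '[0,0,0,0.5,0, 0,0,0,0.5,0]'
```

```text
time_s: 9.12
tcp_pos: [506.0, 201.8, 49.0]
tcp_rot: [-0.0, 0.999, 0.035, 0.0]
wrist_force: [0.6, 3.2, -2.8]
width: 0.282
time_s: 9.38
tcp_pos: [506.0, 201.8, 48.9]
tcp_rot: [-0.0, 0.999, 0.035, 0.0]
wrist_force: [-2.6, 3.1, 1.7]
width: 0.283
```

```bash
python3 -m pendant '[0,0,0,0.7,0, 0,0,0,0.7,0]'; python3 -c "
from h import *
cv2.imwrite('pics/s8.png',camera('side')[120:270,200:400].repeat(4,0).repeat(4,1))"
```

```text
time_s: 9.62
tcp_pos: [506.2, 201.9, 48.9]
tcp_rot: [-0.0, 0.999, 0.035, 0.0]
wrist_force: [-4.5, 2.7, 5.0]
width: 0.284
```

View pics/s8.png

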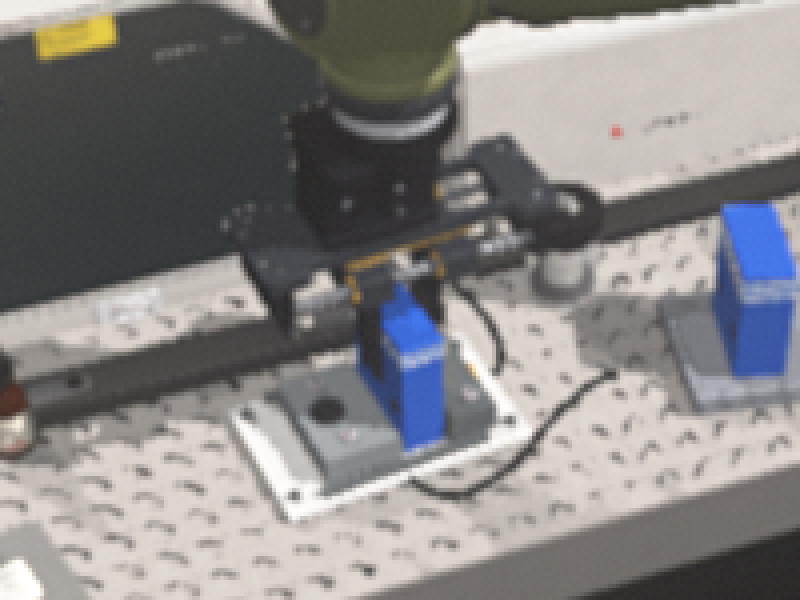

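The spacer is bottomed: measured z stays at 48.9 (predicted 48.8) while the up-force grows to 5 N. I'll release and lift.

```bash
python3 -m pendant '[0,0,0,-0.7,0, 55,0,0,-0.7,0, 55,0,0,-0.7,0, 55,0,0,-0.7,0, 55,0,0,-0.7,0,55,0,0,-0.7,0]'; python3 -m pendant '[55,0,0,-30,0, 55,0,0,-80,0, 55,0,0,-130,0, 55,-30,0,-160,0, 55,-30,0,-160,0,55,-30,0,-160,0]'
python3 - <<'E'
from h import *
s,T,im,hsv=blue('wrist','pics/w9.png');np.save('T9.npy',T)
print(T.round(4).tolist(),s['time_s'],s['wrist_force'])
tops(im,T,92)
cv2.imwrite('pics/w9z.png',cv2.resize(im[100:280,200:440],None,fx=3.3,fy=3.3,interpolation=3))
cv2.imwrite('pics/s9.png',camera('side')[120:270,200:400].repeat(4,0).repeat(4,1))
E
```

```text
time_s: 10.42
tcp_pos: [505.8, 201.6, 48.3]
tcp_rot: [0.0, 0.999, 0.035, -0.0]
wrist_force: [-0.4, 0.4, 1.1]
width: 0.578
time_s: 11.18
tcp_pos: [475.6, 199.5, 207.5]
tcp_rot: [0.0, 0.999, 0.035, -0.0]
wrist_force: [0.3, 0.6, 0.2]
width: 0.579
[[0.9975, 0.0708, -0.0008, 475.6461], [0.0708, -0.9975, -0.0004, 199.4652], [-0.0008, 0.0003, -1.0, 207.5076], [0.0, 0.0, 0.0, 1.0]] 11.175 [0.30859156 0.58971139 0.15414443]
px (560.5923461914062, 200.33847045898438) ctr 486.0 -27.0 LxW 68.8 32.8 long-axis deg -15.83
px (315.5, 161.5) ctr 505.9 203.1 LxW 68.2 26.0 long-axis deg 4.35
```

View pics/w9z.png

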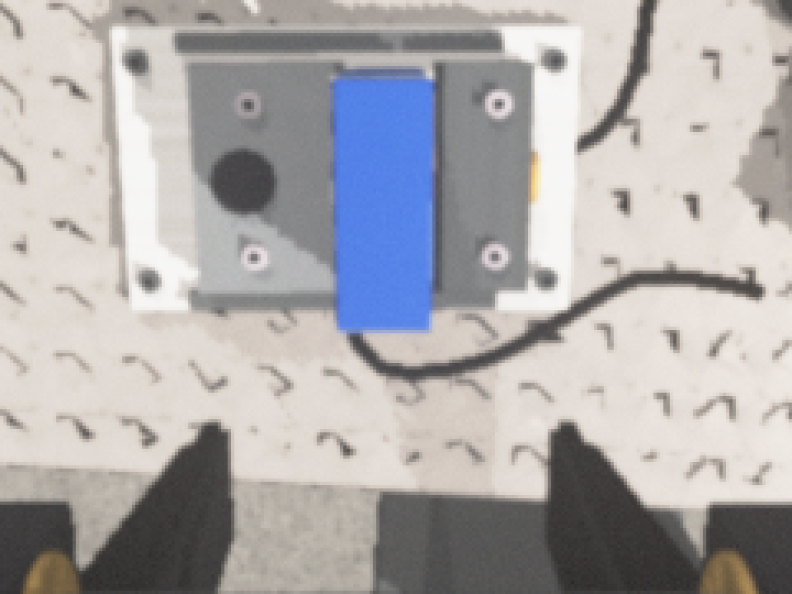

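View pics/s9.png

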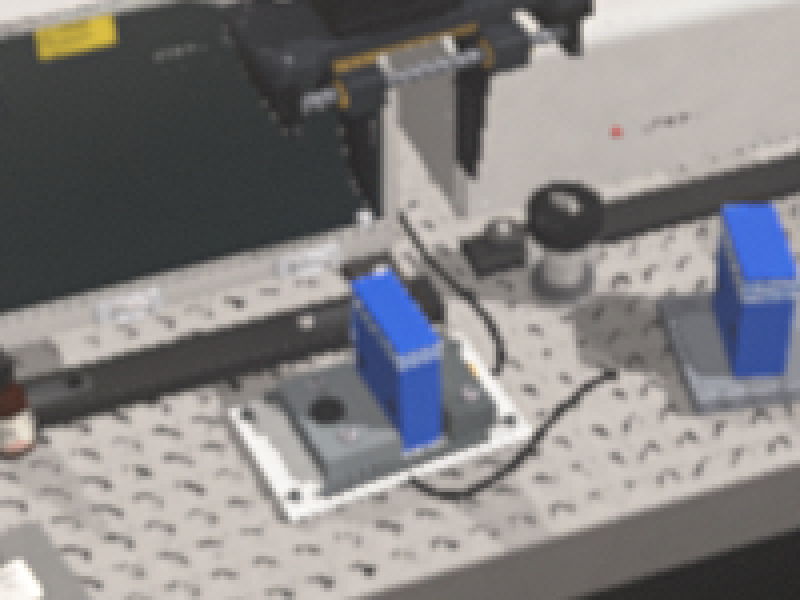

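The medium spacer stands upright, its head shifted 1.6 mm toward the carriage. That matches being pushed there by the catch across half of the 3.5 mm slack. Last, I'll check the tray and bystanders against the first pictures.

Run:
```python
from h import *
a=camera('side');b=cv2.imread('pics/side0.png')
for n,(x0,x1,y0,y1) in dict(bottles=(165,215,205,260),canister=(328,352,162,198),sp=(375,403,165,220)).items():
    print(n,np.abs(a[y0:y1,x0:x1].astype(int)-b[y0:y1,x0:x1]).mean().round(2))
cv2.imwrite('pics/s10.png',cv2.resize(a[150:270,160:430],None,fx=2.9,fy=2.9,interpolation=3))
t=camera('top');cv2.imwrite('pics/t10.png',cv2.resize(t[160:270,180:450],None,fx=2.9,fy=2.9,interpolation=3))
```

```text
bottles 28.2
canister 6.45
sp 23.97
```

View pics/s10.png

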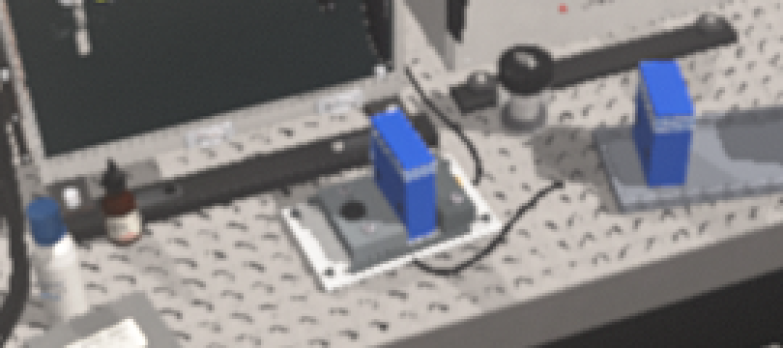

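View pics/t10.png

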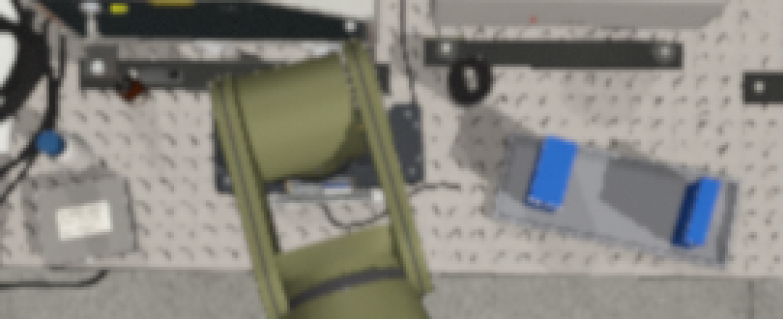

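The bottles and canister are at the same pixels as before: cleaner cap (45,215), oil (120,220), canister (525,70). The image differences there come from the arm's shadow. Thick and thin still stand in the tray.

```bash
python3 -c "
from workcell import *
print(observe()['time_s']);print(finish_job())"
```

```text
11.375
the job is handed in; nothing more can be done
None
```

I packed the gap with the medium spacer and handed the job in at 11.4 s; the thick and thin spacers were never moved and still stand in the tray.

- **Choosing the spacer:** The wrist camera measured the gap at 30.3 to 30.9 mm. That fits the medium spacer plus 3.5 mm and is too narrow for the 34 mm thick one. I tried only the medium spacer in the gap; ruling out the thick one rests on that measurement.
- **Seating:** It went in without forcing. The catch pushed sideways with 3 to 4 N. It came to rest within 0.1 mm of the expected floor height, with 5 N of upward force.
- **After release:** It stood upright, with its head 1.6 mm toward the carriage, as expected if the catch is pressed in about 2 mm. I could not see the catch's travel directly.
- **Bystanders:** The bottles and the canister stand where they did in the first pictures. My automatic image comparison did show differences near the bottles and the thick spacer, which I put down to the arm's shadow after viewing the pictures.

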